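Bring the pin stamp over the well plate and hold it there

TASK

Slide the pin stamp by its red handle straight out of the open front of its blue dock, lift it over the green tube rack, and bring it above the white well plate on the other side, turned to match the plate so that every pin points down at the middle of its own well. Finish while still holding it there in the gripper, level and motionless, with the pin tips about one centimetre above the plate's top; do not lower it or let go. Nothing may touch the tube rack, the stamp may not touch the plate, and the other things on the bench stay where they are.

Things in the scene. Friction and masses are not known exactly. Their poses are not given: they have to be found in the camera images.
- stamp: pin stamp, loose, 200 to 420 g: aluminium head 124 (x) x 86 (y) x 8 mm, 24 steel pins below (6 along x, 4 along y, 19.5 mm apart, 3 mm thick, 22 long), upright red handle on top. Origin: centre of the plane of the pin tips, z up; head 22 to 30 mm, handle 30 to 95 mm above it. It starts in the dock, axes along the dock's, origin 10 mm above the bench, 4 mm clear of the dock's floor.
- stamp_handle (a point): the middle of the stamp's red handle, 62.5 mm above the pin tips; the handle is 44 (x) x 24 (y) x 65 mm tall, vertical flat sides; grip it across the 24 mm, above the dock's lips
- dock: blue dock, fixed, 140 (x) x 100 (y) x 50 mm tall, left or right of the rack; origin mid-underside on the bench, z up. Rails carry the head 32 mm up; side walls leave 2.5 mm play each side. Two lips, 44 to 50 mm up, 50 mm apart in y (handle between), cover the head's edges from dock x = -20 mm to the rear wall (+64): no lifting until the stamp has slid 82 mm along the dock's -x.
- dock_front (a point): middle of the dock's open front end (its -x end, facing the robot), 70 mm from its origin, at rail height 32 mm; the stamp slides out this way
- plate: white plate, 120.5 (x) x 81.5 (y) mm, with 6 x 4 open square wells 19.5 mm apart, each 16 mm wide, clamped in a black nest 150 x 108 mm, all fixed. Origin at the middle of the nest's underside on the bench, x along the long side, z up; a half turn makes no difference. It stands on the other side of the rack from the dock.
- plate_top (a point): the centre of the plate's top rim, 38 mm above the bench
- rack: green tube rack with 12 capped tubes, fixed, between the dock and the plate: 240 (x, pointing away from the robot) x 62 (y) mm, 115 mm tall to the caps; origin at the middle of its underside, z up
- amber_bottle: bystander: amber glass bottle with black cap, diameter 60, 130 mm tall, loose; origin at the middle of its underside
- white_jar: bystander: white jar with blue cap, diameter 68, 90 mm tall, loose; origin at the middle of its underside
- petri_stack: bystander: stack of three culture dishes, diameter 93, 48 mm tall, loose; origin at the middle of its underside
- tip_box: bystander: grey box with a blue lid, 122 x 82 x 61 mm tall, loose; origin at the middle of its underside
- timer: bystander: flat white timer, 70 x 70 x 23 mm tall, loose; origin at the middle of its underside
- slide_box: bystander: yellow slide box, 104 x 80 x 30 mm tall, loose; origin at the middle of its underside

How it is judged:
On the way, in this order (a step that is already met when the one before it is completed fails the run):
1. the stamp has slid out of the dock's front, under the lips (x of stamp in the frame of dock below -0.06 m and z of stamp in the frame of dock below 0.03 m and angle between stamp's own z axis and vertical below 0.2 rad).
2. the stamp passes over the tube rack, its pin tips above the caps (y of stamp in the frame of rack between -0.05 and 0.05 m and x of stamp in the frame of rack between -0.16 and 0.16 m and height (world z) of stamp above 0.115 m).
At the end, for the whole second after the job is handed in: The stamp is held by the fingers, motionless and level (within 0.08 rad), centred over the plate within 6 mm and turned with it within 0.12 rad, its pin tips 3 to 20 mm above the plate's top, not touching the plate (horizontal distance between stamp and plate_top below 0.006 m and z of stamp in the frame of plate_top between 0.003 and 0.02 m and angle between the x axis of stamp and the x axis of plate, either way round below 0.12 rad and angle between stamp's own z axis and vertical below 0.08 rad and linear speed of stamp below 0.02 m/s and angular speed of stamp below 0.15 rad/s and contact force between stamp and the fingers above 1 N and contact force between stamp and plate below 0.05 N); the arm keeps its last pose, push and grip.
It fails at once if the stamp touches the well plate (contact force between stamp and plate above 0.3 N).
It fails at once if the tube rack is touched (contact force between rack and anything else above 1 N).
It fails at once if a bystander is pushed more than 20 mm or tipped over (distance of any of amber_bottle, white_jar, petri_stack, tip_box, timer, slide_box from where it was at the start of the episode above 0.02 m or angle between any of amber_bottle, white_jar, petri_stack, tip_box, timer, slide_box's own z axis and vertical above 0.5 rad).
It also fails if it takes over 51 s, if anything falls off the work surface, if the arm or the gripper's body presses on something with over 40 N, if the wrist force passes 120 N, or if a joint passes its speed limit or range.

ROBOT

A 6-joint arm with a two-finger parallel gripper is mounted at the origin on the work surface. World frame = base frame: x ahead of the robot, y to its left, z up, the work surface at z = 0. Lengths are in m, angles in rad, forces in N, time in s.
With the tool pointing down it reaches from about 0.4 to 0.825 m from the base axis. Payload 7 kg.
Tool frame: the origin (TCP) lies where the fingers leave the gripper's body, on its centre line; the fingertips stand 66 mm ahead of it and the grasp point (between the pads) lies 47 mm ahead of it (arm.grip_depth is the distance from the TCP to the grasp point, in m); z points along the fingers, y is the line along which they close (so a half turn about z gives the same grasp; the last joint's range is limited). The gripper opens to 88 mm and grips with 3 to 60 N. Pads are 19 mm wide; open, the fingers measure 130 mm over their backs; the gripper's body (78 mm by 193 mm) begins 47 mm behind the grasp point.
Start: joints at [0.288, 0.359, 0.012, 0, -1.224, -0.288], TCP at [0.675, -0, 0.292] pointing down, gripper open.
Joint ranges: [-3.07, 3.07], [-1.43, 2.12], [-1.02, 1.25], [-3.03, 1.67], [-3.05, -0], [-3.03, 3.03]. Speed limits (rad/s): [2.39, 2.39, 3.01, 3.14, 3.14, 3.14].

INTERFACE

Orientations are given as a unit quaternion [x, y, z, w].
In Python, from workcell import arm gives the robot as it stands.
- The arm moves only by the shell command python3 steer.py 'ROWS'. ROWS is 1 to 5 rows, parted by a bar, with the numbers parted by spaces; each row has 5 numbers: dx, dy, dz in m, then a turn about the tool's z in rad, then the finger opening in m; each row shifts and turns the commanded pose from where the row before left it, along the tool's axes as they then stand; what a row does not reach is not made up. A row lasts 1/12 s, in which the tool goes at most 0.0417 m and 0.125 rad, less where a joint would pass 70% of its speed; a pose out of reach is approached as far as the arm can. The fingers move at their own pace and stop on an object; the grip force is fixed at half the most. Time passes only in rows, so rows that do not move let the fingers close. It prints the time, the measured TCP pose, the force, the opening and the grip force at its end. Input that does not fit is refused with a message, and nothing moves.
- arm.observe(): the state, without advancing time (a new reading comes with each control period).
- arm.get_image(name): name is "scene" or "side" or "wrist"; returns a dict with "frame" (384x512x3 uint8, red, green, blue), "fov_y" (degrees; the focal length in pixels is half the picture's height over the tangent of half this angle, whatever the lens; pixels are square), "cx", "cy" (the principal point, pixels), "position" and "rotation" of the camera in the world. Camera axes: x right, y down, z forward; pixel columns grow to the right and rows downward; lengths in m; the calibration is good to about 2 mm. A picture is of the moment at which its call begins. There is no depth.
- arm.job_done(): hands the job in; it is judged then, once.
The state is a dict: "clock": time; "qpos": joint angles; "dq": joint speeds; "joint_torque": joint torques, N m; "tool_pos": TCP position; "tool_rot": TCP orientation; "contact_force": force on the tool from outside, world axes, zero at the start; "torque": the same for the moment, N m; "gripper_width": finger opening in m; "gripper_force": force on a finger pad.
Only numpy, scipy, OpenCV 4.12 (cv2) and the standard library are available. Lean on these libraries where they do the work, as an engineer would, in place of code of your own. Each camera call takes 0.05 s, during which the arm holds its last target. There are 200 camera calls.

## Working session

There is one attempt and no reset: what is moved stays moved. The work goes in short steps, Python scripts to look and compute and a shell command to move; the robot and the scene stay as the last step left them, time stands still between calls to the robot, and variables do not carry over. Pictures are saved under pics/ and viewed, at most 10 in all, crops included, and the job is handed in when it is done.

```bash
ls; mkdir -p pics
python3 - <<'E'
from workcell import arm
import cv2,numpy as np,pickle
d={}
for n in("scene","side","wrist"):
    r=arm.get_image(n);d[n]=r
    cv2.imwrite(f"pics/{n}0.png",r["frame"][:,:,::-1])
    print(n,r["fov_y"],r["cx"],r["cy"],np.round(r["position"],3),np.round(r["rotation"],3).tolist())
pickle.dump(d,open("d0.pkl","wb"))
s=arm.observe();print(s["clock"],s["tool_pos"],s["tool_rot"],s["gripper_width"])
E
```

```text
pics
steer.py
workcell.py
scene 54.032953030707354 264.64240607824564 189.78826529097054 [ 1.24  -0.18   1.184] [0.777, 0.572, -0.163, -0.208]
side 43.040039006871694 257.81864962591686 190.33590629752788 [ 0.105 -1.083  0.9  ] [0.866, -0.185, 0.103, -0.453]
wrist 64.8879895589418 254.8489563018446 192.35112256087825 [ 0.675 -0.078  0.385] [0.0, 0.989, 0.147, -0.001]
0.15 [ 6.74726764e-01 -2.19686539e-05  2.91452369e-01] [-7.07080921e-01  7.07132366e-01  3.87311107e-04 -4.88598562e-04] 0.08774857583114698
```

View pics/scene0.png

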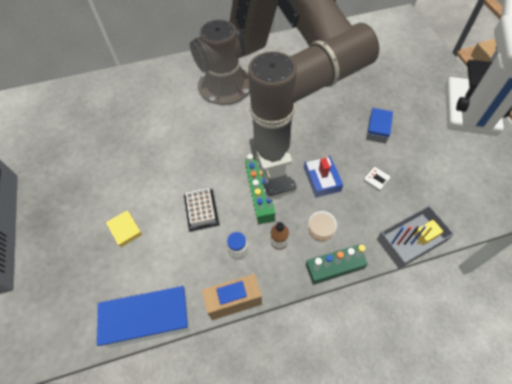

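View pics/side0.png

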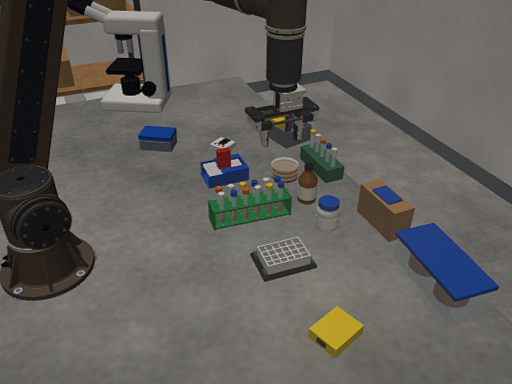

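```bash
cat > h.py <<'E'
import numpy as np,cv2
from scipy.spatial.transform import Rotation as R
from scipy.optimize import least_squares
def cam(r):
    f=r["frame"].shape[0]/2/np.tan(np.radians(r["fov_y"])/2)
    return f,np.array([r["cx"],r["cy"]]),np.array(r["position"]),R.from_quat(r["rotation"]).as_matrix()
def proj(r,P):
    f,c,p,M=cam(r);q=(np.atleast_2d(P)-p)@M
    return q[:,:2]/q[:,2:]*f+c
def ray(r,uv):
    f,c,p,M=cam(r);return p,M@np.r_[(np.array(uv)-c)/f,1]
def atz(r,uv,z):
    p,d=ray(r,uv);return p+d*(z-p[2])/d[2]
def tri(obs):  # [(img,uv)...]
    A=np.zeros((3,3));b=np.zeros(3)
    for r,uv in obs:
        p,d=ray(r,uv);d/=np.linalg.norm(d);Q=np.eye(3)-np.outer(d,d);A+=Q;b+=Q@p
    return np.linalg.solve(A,b)
E
python3 - <<'E'
from h import *
import pickle
d=pickle.load(open("d0.pkl","rb"))
S,D=d["scene"],d["side"]
for n,a,b in[("plate",(201,208),(284,255)),("handle",(324,163),(224,150)),("bottlecap",(280,228),(309,168)),("jarcap",(236,239),(329,203)),("petri",(322,219),(285,163)),("rackA",(251,156),(219,191)),("rackB",(268,209),(281,186)),("timer",(377,178),(223,143)),("box",(380,117),(157,133))]:
    print(n,tri([(S,a),(D,b)]).round(3))
E
```

```text
plate [ 0.579 -0.229  0.02 ]
handle [0.584 0.219 0.105]
bottlecap [ 0.776 -0.004  0.116]
jarcap [ 0.76  -0.146  0.085]
petri [0.766 0.144 0.057]
rackA [ 0.482 -0.013  0.116]
rackB [ 0.68  -0.013  0.079]
timer [0.651 0.41  0.019]
box [0.429 0.516 0.062]
```

View pics/wrist0.png

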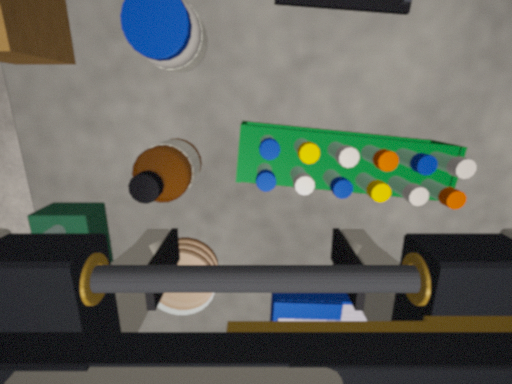

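```bash
python3 steer.py '0.036 0.021 0 0 0.088 | 0.036 0.021 0 0 0.088 | 0.036 0.021 0 0 0.088 | 0.036 0.021 0 0 0.088 | 0 0 0 0 0.088'
python3 - <<'E'
from workcell import arm
import cv2,pickle
r=arm.get_image("wrist");pickle.dump(r,open("p1.pkl","wb"))
cv2.imwrite("pics/p1.png",r["frame"][:,:,::-1])
E
```

```text
clock: 0.57
tool_pos: [0.5874, -0.1484, 0.2924]
tool_rot: [-0.706, 0.708, 0.0, -0.001]
contact_force: [0.7, -0.2, 0.5]
gripper_width: 0.0878
gripper_force: 0.0
```

View pics/p1.png

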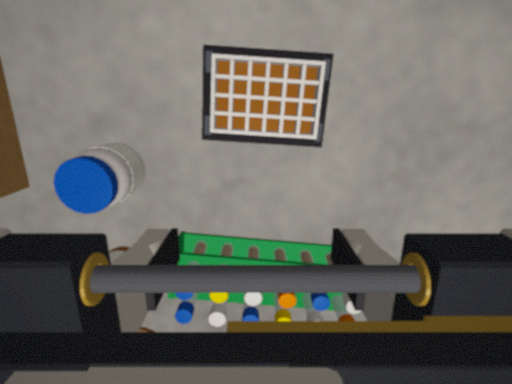

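```bash
python3 steer.py '0.03 0 0 0 0.088 | 0.03 0 0 0 0.088 | 0.03 0 0 0 0.088 | 0 0 0 0 0.088' | head -2
python3 - <<'E'
from workcell import arm
from h import *
import pickle
r2=arm.get_image("wrist");pickle.dump(r2,open("p2.pkl","wb"))
r1=pickle.load(open("p1.pkl","rb"))
def corners(r):
    h=cv2.cvtColor(r["frame"],cv2.COLOR_RGB2HSV)
    m=((h[...,2]>185)&(h[...,1]<45)).astype(np.uint8)
    n,l,s,c=cv2.connectedComponentsWithStats(cv2.morphologyEx(m,cv2.MORPH_CLOSE,np.ones((3,3))))
    p=proj(r,[0.579,-0.229,0.038])[0]
    k=[i for i in range(1,n) if s[i,4]>300]; i=min(k,key=lambda i:np.hypot(*(c[i]-p)))
    print(s[i],c[i],p)
    hull=cv2.convexHull(np.argwhere(l==i)[:,::-1].astype(np.int32))
    q=cv2.approxPolyN(hull,4)[0] if hasattr(cv2,"approxPolyN") else cv2.boxPoints(cv2.minAreaRect(hull))
    return np.array(q,float).reshape(4,2)
C=[corners(r1),corners(r2)];C=[c[np.argsort(np.arctan2(*(c-c.mean(0)).T))] for c in C]
print(C)
P=np.array([tri([(r1,a),(r2,b)]) for a,b in zip(*C)]);print(P.round(4),P.mean(0))
print([np.linalg.norm(P[i]-P[i-1]).round(4) for i in range(4)])
# grid-rim photometric fit, pose x,y,z,yaw
i,j=np.meshgrid(np.linspace(-.0605,.0605,122),np.linspace(-.041,.041,83))
xs,ys=i.ravel(),j.ravel()
wl=(abs((xs/.0195)%1-.5)*.0195<.008)&(abs(((ys+.00975)/.0195)%1-.5)*.0195<.008)&(abs(xs)<.0585)&(abs(ys)<.039)
# wells at x=(k+.5)*19.5, y=(k+.5)*19.5
wl=(abs((xs/.0195)%1-.5)*.0195<.008)&(abs((ys/.0195)%1-.5)*.0195<.008)&(abs(xs)<.0585)&(abs(ys)<.039)
out=(abs(xs)>.0603)|(abs(ys)>.0408)
W=np.where(wl,-1/wl.sum(),1/(~wl).sum())
def score(v,rs):
    x,y,z,t=v;c,s=np.cos(t),np.sin(t)
    Q=np.c_[x+c*xs-s*ys,y+s*xs+c*ys,np.full(xs.shape,z)];e=0
    for r in rs:
        uv=proj(r,Q).astype(np.float32)
        b=r["frame"][...,2]
        e-=(cv2.remap(b,uv[:,0],uv[:,1],cv2.INTER_LINEAR).ravel()*W).sum()
    return e
from scipy.optimize import minimize
m=P.mean(0)
for rs in([r1,r2],[r1],[r2]):
    best=min((minimize(score,[m[0],m[1],.038,t],args=(rs,),method="Nelder-Mead",options=dict(initial_simplex=np.array([m[0],m[1],.038,t])+np.vstack([np.zeros(4),np.diag([.004,.004,.006,.03])]))) for t in np.arange(-.2,.21,.05)),key=lambda o:o.fun)
    print(best.x.round(4),best.fun)
E
```

```text
clock: 0.95
tool_pos: [0.591, -0.2373, 0.2915]
[ 211   54  114   85 2987] [265.6240375   96.50485437] [261.68023916  98.03757614]
[ 217  139  106   73 2416] [267.12748344 174.55463576] [264.67653336 176.82567976]
[array([[212.,  54.],
       [210., 132.],
       [315., 138.],
       [325.,  62.]]), array([[218., 139.],
       [217., 206.],
       [315., 212.],
       [323., 146.]])]
[[ 0.632  -0.2736  0.0385]
 [ 0.6373 -0.1924  0.0375]
 [ 0.5181 -0.1855  0.0407]
 [ 0.5121 -0.2653  0.0385]] [ 0.57485425 -0.2291994   0.03880824]
[np.float64(0.1202), np.float64(0.0814), np.float64(0.1194), np.float64(0.08)]
[ 0.5746 -0.2292  0.0339 -0.0681] -195.80771177002242
[ 0.5745 -0.2294  0.0315 -0.0685] -111.45448030132997
[ 0.5746 -0.2286  0.0329 -0.0677] -86.17376019234999
```

```bash
python3 steer.py '-0.041 0 0 0 0.088 | -0.041 0 0 0 0.088 | -0.041 0 0 0 0.088 | -0.041 0 0 0 0.088 | -0.041 0 0 0 0.088' >/dev/null; python3 steer.py '-0.041 0 0 0 0.088 | -0.041 0 0 0 0.088 | -0.041 0 0 0 0.088 | -0.041 0 0 0 0.088 | -0.041 0 0 0 0.088'>/dev/null;  python3 steer.py '0 0 0 0 0.088'|head -3
python3 - <<'E'
from workcell import arm
import cv2,pickle
r=arm.get_image("wrist");pickle.dump(r,open("d1.pkl","wb"))
cv2.imwrite("pics/d1.png",r["frame"][:,:,::-1])
E
python3 steer.py '0 0 0 0.125 0.088 | 0 0 0 0.125 0.088 | 0 0 0 0.125 0.088 | 0 0 0 0.125 0.088 | 0 0 0 0.125 0.088'>/dev/null; python3 steer.py '0 0 0 0.125 0.088 | 0 0 0 0.125 0.088 | 0 0 0 0.125 0.088 | 0 0 0 0.125 0.088 | 0 0 0 0.125 0.088'>/dev/null; python3 steer.py '0 0 0 0.125 0.088 | 0 0 0 0.125 0.088 | 0 0 0 0.07 0.088 | 0 0 0 0 0.088'
python3 - <<'E'
from workcell import arm
import cv2,pickle,numpy as np
r=arm.get_image("wrist");pickle.dump(r,open("d2.pkl","wb"))
a=pickle.load(open("d1.pkl","rb"))["frame"][:,:,::-1]
cv2.imwrite("pics/d12.png",np.vstack([cv2.resize(x[60:240,100:412],None,fx=1.66,fy=1.66,interpolation=3) for x in(a,r["frame"][:,:,::-1])]))
E
```

```text
clock: 1.92
tool_pos: [0.5905, 0.1833, 0.2916]
tool_rot: [0.709, -0.705, -0.0, -0.0]
clock: 3.13
tool_pos: [0.5907, 0.1762, 0.2921]
tool_rot: [0.001, 1.0, 0.0, -0.0]
contact_force: [-0.5, 0.3, 0.7]
gripper_width: 0.0875
gripper_force: 0.0
```

View pics/d12.png

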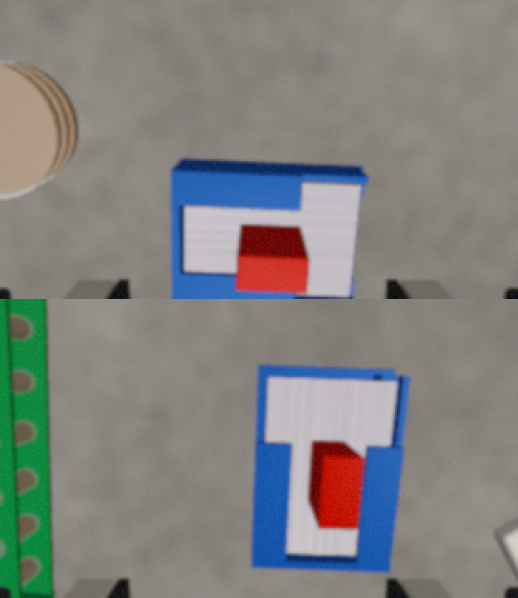

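Run:
```python
from h import *
import pickle
d1,d2=[pickle.load(open(f"d{i}.pkl","rb")) for i in(1,2)]
def top(r,z=.105):
    f=r["frame"].astype(int);m=((f[...,0]>175)&(f[...,1]<60)&(f[...,2]<60)).astype(np.uint8)
    p=proj(r,[.584,.219,.1])[0]
    n,l,s,c=cv2.connectedComponentsWithStats(m)
    k=[i for i in range(1,n) if s[i,4]>100];i=min(k,key=lambda i:np.hypot(*(c[i]-p)))
    h=cv2.convexHull(np.argwhere(l==i)[:,::-1].astype(np.int32))
    q=cv2.approxPolyN(h,4)[0].astype(float)
    W=np.array([atz(r,u,z)[:2] for u in q]);W=W[np.argsort(np.arctan2(*(W-W.mean(0)).T))]
    print("top",s[i],q.tolist(),"\n",W.round(4).tolist(),W.mean(0).round(4),[np.linalg.norm(W[i]-W[i-1]).round(4) for i in range(4)])
    return q
q1,q2=top(d1),top(d2)
print("tri",tri([(d1,q1.mean(0)),(d2,q2.mean(0))]))
f=d2["frame"].astype(float); B=f[...,2]-f[...,0]  # blueness
L=[[],[],[],[]]
for v in range(155,215):
    m=B[v]>60;m[:230]=False;e=np.flatnonzero(np.diff(m[:370].astype(int)))
    e=e[(e>235)]
    if len(e)==4:
        for k in range(4):
            a=e[k];t=(60-B[v,a])/(B[v,a+1]-B[v,a]);L[k].append((a+t,v))
for k in range(4):
    if len(L[k])<8: print(k,len(L[k]));continue
    W=np.array([atz(d2,u,.05)[:2] for u in L[k]])
    p=np.polyfit(W[:,0],W[:,1],1);print(k,len(W),"yaw",np.arctan(p[0]).round(4),"y@.584",np.polyval(p,.584).round(4),W[:,0].min(),W[:,0].max())
```

```text
top [243 215  42  20 713] [[283.0, 234.0], [242.0, 233.0], [244.0, 215.0], [285.0, 215.0]] 
 [[0.5604, 0.2142], [0.5617, 0.2347], [0.6032, 0.2338], [0.6011, 0.2144]] [0.5816 0.2243] [np.float64(0.0407), np.float64(0.0206), np.float64(0.0415), np.float64(0.0196)]
top [293 155  26  43 951] [[314.0, 198.0], [292.0, 196.0], [295.0, 155.0], [319.0, 155.0]] 
 [[0.5605, 0.2148], [0.5605, 0.2372], [0.6028, 0.2348], [0.6007, 0.2133]] [0.5811 0.225 ] [np.float64(0.0403), np.float64(0.0225), np.float64(0.0423), np.float64(0.0217)]
tri [0.58149295 0.22559446 0.10170278]
0 60 yaw -0.0395 y@.584 0.175 0.5697850769320949 0.6402853872645164
1 60 yaw -0.0358 y@.584 0.1989 0.5698608557982651 0.6403715641075918
2 60 yaw -0.0389 y@.584 0.25 0.5700219242264781 0.6405352377205501
3 60 yaw -0.0397 y@.584 0.2746 0.5701001812867214 0.640618378428902
```

```bash
python3 steer.py '0.005 0.024 0 0.037 0.088 | 0.004 0.025 0 0 0.088 | 0 0 0.03 0 0.088 | 0 0 0.03 0 0.088 | 0 0 0 0 0.088'
```

```text
clock: 3.6
tool_pos: [0.58, 0.2244, 0.2264]
tool_rot: [0.017, 1.0, -0.002, -0.004]
contact_force: [-1.0, -1.0, -1.9]
gripper_width: 0.0877
gripper_force: 0.0
```

```bash
python3 steer.py '0 0 0.032 0.004 0.088 | 0 0 0.032 0 0.088 | 0 0 0.03 0 0.088 | 0 0 0 0 0.088 | 0 0 0 0 0.088'
```

```text
clock: 4.02
tool_pos: [0.5828, 0.2247, 0.1383]
tool_rot: [0.019, 1.0, -0.001, -0.001]
contact_force: [0.6, 0.3, 0.8]
gripper_width: 0.0876
gripper_force: 0.0
```

```bash
python3 steer.py '0 0 0.003 0 0.0 | 0 0 0 0 0 | 0 0 0 0 0 | 0 0 0 0 0 | 0 0 0 0 0' >/dev/null; python3 steer.py '0 0 0 0 0 | 0 0 0 0 0 | 0 0 0 0 0 | 0 0 0 0 0 | 0 0 0 0 0'
```

```text
clock: 4.85
tool_pos: [0.5828, 0.2251, 0.1351]
tool_rot: [0.02, 1.0, -0.0, -0.0]
contact_force: [-0.5, -2.1, 2.5]
gripper_width: 0.0267
gripper_force: 3.1
```

```bash
python3 steer.py '0 0 0 0 0 | 0 0 0 0 0 | 0 0 0 0 0 | 0 0 0 0 0 | 0 0 0 0 0'
```

```text
clock: 5.27
tool_pos: [0.5828, 0.2249, 0.1351]
tool_rot: [0.02, 1.0, -0.0, -0.0]
contact_force: [-0.6, -2.2, 1.4]
gripper_width: 0.0239
gripper_force: 30.0
```

```bash
python3 steer.py '0.012 0 0 0 0 | 0.015 0 0 0 0 | 0.015 0 0 0 0 | 0.01 0 0 0 0 | 0 0 0 0 0'
```

```text
clock: 5.68
tool_pos: [0.5292, 0.2273, 0.1352]
tool_rot: [0.02, 1.0, 0.0, -0.0]
contact_force: [-0.6, 0.1, -3.7]
gripper_width: 0.0236
gripper_force: 30.0
```

```bash
python3 steer.py '0.015 0 0 0 0 | 0.015 0 0 0 0 | 0.012 0 0 0 0 | 0 0 0 0 0 | 0 0 0 0 0'
python3 - <<'E'
from workcell import arm
import cv2,pickle,numpy as np
a=arm.get_image("side");b=arm.get_image("wrist");pickle.dump((a,b),open("s1.pkl","wb"))
x=cv2.resize(a["frame"][90:230,150:330],(514,400),interpolation=3);y=b["frame"][50:250,120:400]
cv2.imwrite("pics/s1.png",np.hstack([x,cv2.resize(y,(280,200))[:, :].repeat(2,0)])[:,:,::-1])
E
```

```text
clock: 6.1
tool_pos: [0.4886, 0.2291, 0.1352]
tool_rot: [0.02, 1.0, 0.0, -0.0]
contact_force: [-0.5, 0.2, -3.8]
gripper_width: 0.0238
gripper_force: 30.0
```

View pics/s1.png

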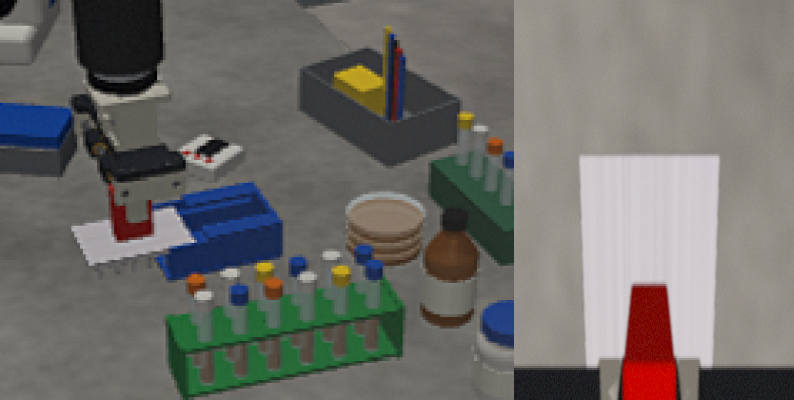

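```bash
python3 steer.py '0 0 -0.02 0 0 | 0 0 -0.035 0 0 | 0 0 -0.035 0 0 | 0 0 -0.035 0 0 | 0 0 -0.025 0 0'
```

```text
clock: 6.62
tool_pos: [0.4899, 0.229, 0.2882]
tool_rot: [0.02, 1.0, 0.001, 0.001]
contact_force: [1.1, 0.5, -4.1]
gripper_width: 0.024
gripper_force: 30.0
```

```bash
python3 steer.py '-0.004 -0.015 0 0 0 | -0.007 -0.03 0 0 0 | -0.007 -0.03 0 0 0 | -0.007 -0.03 0 0 0 | -0.007 -0.03 0 0 0' | sed -n 2,3p;  python3 steer.py '-0.007 -0.03 0 0 0 | -0.007 -0.03 0 0 0 | -0.007 -0.03 0 0 0 | -0.007 -0.03 0 0 0 | -0.007 -0.03 0 0 0'
```

```text
tool_pos: [0.5157, 0.0913, 0.2849]
tool_rot: [0.02, 1.0, -0.0, -0.0]
clock: 7.45
tool_pos: [0.5447, -0.0604, 0.2848]
tool_rot: [0.02, 1.0, 0.0, -0.0]
contact_force: [0.6, 1.0, -4.4]
gripper_width: 0.0234
gripper_force: 30.0
```

```bash
python3 steer.py '-0.007 -0.03 0 0 0 | -0.007 -0.03 0 0 0 | -0.007 -0.03 0 0 0 | -0.007 -0.03 0 0 0 | -0.007 -0.03 0 0.028 0' >/dev/null;  python3 steer.py '-0.005 -0.015 0 0 0 | 0 0 0 0 0 | 0 0 0 0 0'
python3 - <<'E'
from workcell import arm
from h import *
s=arm.observe();M=R.from_quat(s["tool_rot"]).as_matrix();print("yaw",np.arctan2(-M[1,0],-M[0,0]),"tool delta",M.T@(np.array([.5747,-.2292,.17])-s["tool_pos"]))
E
```

```text
clock: 8.12
tool_pos: [0.5772, -0.2266, 0.2839]
tool_rot: [0.035, 0.999, 0.0, -0.001]
contact_force: [-0.2, 1.3, -4.1]
gripper_width: 0.0238
gripper_force: 30.0
yaw -0.0708916062807687 tool delta [ 0.00210688 -0.00285005  0.11389207]
```

```bash
python3 steer.py '0.001 -0.003 0.025 0 0 | 0 0 0.03 0 0 | 0 0 0.03 0 0 | 0 0 0 0 0 | 0 0 0 0 0'
python3 - <<'E'
from workcell import arm
from h import *
import pickle
d={n:arm.get_image(n) for n in("scene","side","wrist")};pickle.dump(d,open("f.pkl","wb"))
st=arm.observe();print(st["tool_pos"])
def crop(n,P,w,h,sz):
    u,v=proj(d[n],P)[0].astype(int);v=max(v,h//2);print(n,u-w//2,v-h//2)
    return cv2.resize(d[n]["frame"][v-h//2:v+h//2,u-w//2:u+w//2],sz,interpolation=3)
a=crop("side",[.575,-.229,.06],120,120,(400,400))
b=d["wrist"]["frame"][0:240,130:370];b=cv2.resize(b,(400,400),interpolation=3)
cv2.imwrite("pics/f.png",np.hstack([a,b])[:,:,::-1])
E
```

```text
clock: 8.53
tool_pos: [0.5754, -0.2276, 0.199]
tool_rot: [0.034, 0.999, 0.0, -0.002]
contact_force: [1.2, 1.0, -2.3]
gripper_width: 0.0237
gripper_force: 30.0
[ 0.57756603 -0.22802905  0.2025428 ]
side 223 183
```

View pics/f.png

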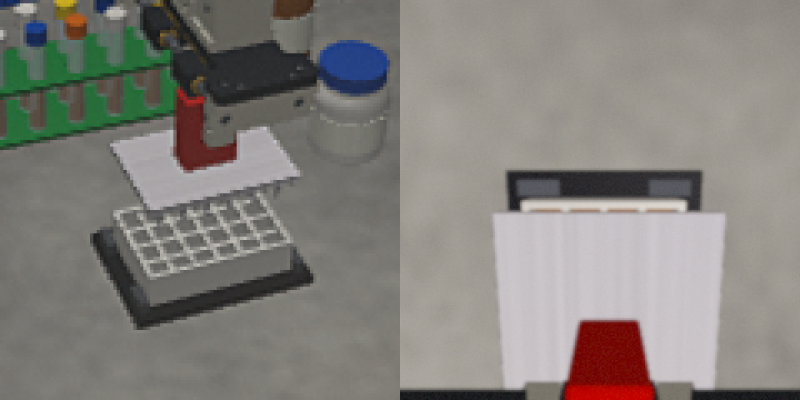

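```bash
python3 - <<'E'
from h import *
import pickle
d=pickle.load(open("f.pkl","rb"));S,W=d["side"],d["wrist"]
# head corners local (x,y): world-ish order
ob=[(S,(256,225.9),(-1,1)),(S,(268,246),(-1,-1)),(S,(312.7,236.4),(1,-1)),(S,(303.4,221.1),(1,1)),
    (W,(185.8,127.8),(-1,-1)),(W,(325,127.8),(-1,1))]
def pts(v,h,hz=0):
    c,s=np.cos(v[3]),np.sin(v[3]);x,y=h[0]*.062,h[1]*.043
    return np.array([v[0]+c*x-s*y,v[1]+s*x+c*y,v[2]])
def fit(ob):
    f=lambda v:np.concatenate([proj(r,pts(v,h))[0]-np.array(u) for r,u,h in ob])
    o=least_squares(f,[.575,-.229,.1,-.07]);return o.x.round(4),o.fun.round(1)
print("all",fit(ob));print("side",fit(ob[:4]))
# plate in the same side view, by corners: crop coordinates of rim
c=np.array([(113,210),(148,277),(293,237),(258,192)])/3.333+[223,183]
print("plate via side",[atz(S,u,.038).round(4) for u in c],np.mean([atz(S,u,.038) for u in c],0))
# predicted plate rim near edge in wrist
c,s=np.cos(-.067),np.sin(-.067)
for x,y in((-.06025,-.04075),(-.06025,.04075)):
    print("rim pred",(proj(W,[.5747+c*x-s*y,-.2292+s*x+c*y,.038])[0]-[130,0])/.6)
from workcell import arm
s=arm.observe();print(s["tool_pos"],s["tool_rot"])
E
python3 steer.py '0 0 0 0 0'|sed -n 2,3p;python3 steer.py '0 0 0 0 0'|sed -n 2,3p;python3 steer.py '0 0 0 0 0'|sed -n 2,3p
```

```text
all (array([ 0.5772, -0.2283,  0.1019, -0.088 ]), array([ 0.1,  0.3, -0.4,  0.8,  0.6,  0.1, -3.6, -4.2,  1. , -1.2, -1.7,
        1.6]))
side (array([ 0.5882, -0.2129,  0.0841, -0.1545]), array([ 2. , -0. , -0.8,  0.5,  0.4,  1.9, -1.6, -2.5]))
plate via side [array([ 0.5194, -0.1857,  0.038 ]), array([ 0.512 , -0.2669,  0.038 ]), array([ 0.636 , -0.2721,  0.038 ]), array([ 0.6368, -0.2131,  0.038 ])] [ 0.57605618 -0.23446883  0.038     ]
rim pred [121.98767712 200.86746956]
rim pred [285.37644666 200.73585256]
[ 0.57756603 -0.22802905  0.2025428 ] [ 3.36180428e-02  9.99433292e-01 -3.90258444e-04  1.66400605e-03]
tool_pos: [0.5773, -0.228, 0.2024]
tool_rot: [0.034, 0.999, -0.0, 0.002]
tool_pos: [0.5769, -0.228, 0.2019]
tool_rot: [0.034, 0.999, -0.0, 0.001]
tool_pos: [0.5765, -0.2281, 0.2013]
tool_rot: [0.034, 0.999, -0.0, 0.001]
```

Run:
```python
from h import *
import pickle
d=pickle.load(open("f.pkl","rb"));S,W=d["side"],d["wrist"]
ob=[(S,(256,225.9),(-1,1)),(S,(268,246),(-1,-1)),(S,(312.7,236.4),(1,-1)),
    (W,(185.8,127.8),(-1,-1)),(W,(325,127.8),(-1,1))]
def pts(v,h):
    c,s=np.cos(v[3]),np.sin(v[3]);x,y=h[0]*.062,h[1]*.043
    return np.array([v[0]+c*x-s*y,v[1]+s*x+c*y,v[2]])
def fit(ob):
    f=lambda v:np.concatenate([proj(r,pts(v,h))[0]-np.array(u) for r,u,h in ob])
    o=least_squares(f,[.575,-.229,.1,-.07]);return o.x.round(4),o.fun.round(1)
print(fit(ob));print(fit(ob[:3]))
```

```text
(array([ 0.5769, -0.2271,  0.104 , -0.071 ]), array([-0.3, -0.3, -0.3,  0.1,  0.4, -1.1,  0.4, -0.3, -0.6,  0.2]))
(array([ 0.5834, -0.216 ,  0.0916, -0.0864]), array([ 0.3,  0. , -0.3,  0.3,  0. , -0.4]))
```

```bash
python3 steer.py '0 0 0.014 0 0 | 0 0 0 0 0 | 0 0 0 0 0 | 0 0 0 0 0'; python3 steer.py '0 0 0 0 0 | 0 0 0 0 0 | 0 0 0 0 0 | 0 0 0 0 0 | 0 0 0 0 0'
```

```text
clock: 9.27
tool_pos: [0.5763, -0.2282, 0.1867]
tool_rot: [0.034, 0.999, -0.0, 0.0]
contact_force: [-0.6, 0.3, -3.5]
gripper_width: 0.024
gripper_force: 30.0
clock: 9.68
tool_pos: [0.5762, -0.2281, 0.1863]
tool_rot: [0.034, 0.999, -0.0, 0.0]
contact_force: [-0.8, -0.6, -3.7]
gripper_width: 0.024
gripper_force: 30.0
```

```bash
python3 steer.py '0.0005 -0.001 0.006 0 0 | 0 0 0.005 0 0 | 0 0 0 0 0 | 0 0 0 0 0 | 0 0 0 0 0'>/dev/null; python3 steer.py '0 0 0 0 0 | 0 0 0 0 0 | 0 0 0 0 0 | 0 0 0 0 0 | 0 0 0 0 0'
python3 - <<'E'
from workcell import arm
from h import *
import pickle
d={n:arm.get_image(n) for n in("side","wrist")};pickle.dump(d,open("g.pkl","wb"))
a=cv2.resize(d["side"]["frame"][195:285,240:325],(540,572),interpolation=3)
b=cv2.resize(d["wrist"]["frame"][60:240,190:330],(257,330),interpolation=3)
b=cv2.copyMakeBorder(b,0,242,0,0,0)
cv2.imwrite("pics/g.png",np.hstack([a,b])[:,:,::-1])
E
```

```text
clock: 10.52
tool_pos: [0.5756, -0.229, 0.1753]
tool_rot: [0.034, 0.999, 0.0, 0.0]
contact_force: [0.8, -0.8, -5.1]
gripper_width: 0.0241
gripper_force: 30.0
```

View pics/g.png

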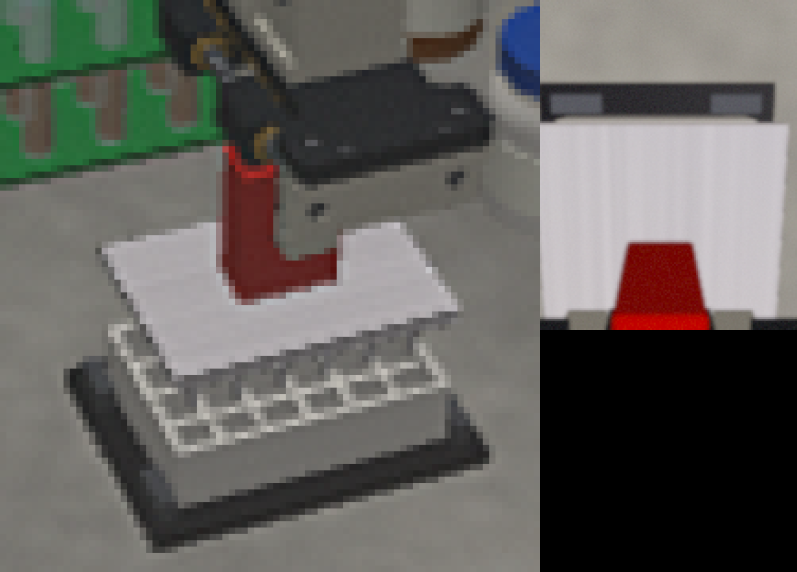

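Run:
```python
from h import *
import pickle
S=pickle.load(open("g.pkl","rb"))["side"]
k=lambda p:np.array(p)/6.355+[240,195]
c,s=np.cos(-.068),np.sin(-.068)
pl=lambda o,X,Y,z:[o[0]+c*X-s*Y,o[1]+s*X+c*Y,z]
for lab,o,X,Y,z,P in(("rim",(.5747,-.2292),.06025,.04075,.038,[(108,325),(178,455),(448,388)]),("head",(.5747,-.2292),.062,.043,.079,[(100,243),(180,378),(460,308)])):
    for (a,b),p in zip([(-1,1),(-1,-1),(1,-1)],P): print(lab,(proj(S,pl(o,a*X,b*Y,z))[0]-k(p)).round(2))
```

```text
rim [-0.98 -0.21]
rim [-0.88 -0.76]
rim [-0.56 -1.11]
head [-0.52  0.5 ]
head [-1.18  0.03]
head [-0.33 -0.05]
```

```bash
python3 -c "
from workcell import arm
print(arm.job_done())"
```

```text
the job is handed in; nothing more can be done
None
```

The job is handed in: I slid the stamp out of the dock, carried it over the rack and left it gripped and still above the plate. By my measurements the pin tips are about 1 cm above the plate's top, centred within about 2–3 mm and turned to match; the interface returned no verdict.

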